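Fit the roller rotor to the nutrient dosing pump and shut its guard

TASK

Take the larger, three-roller rotor from the parts tray and push it onto the splined shaft of the dosing pump: press gently, never hard, and rock it to and fro until the teeth mesh, then slide it fully home. Then swing the clear guard down shut over it, let go, and leave everything else as it stands.

Things in the scene. Friction and masses are not known exactly. Their poses are not given: they have to be found in the camera images.
- rotor: The part to fit: pump rotor of grey plastic, two round plates 62 mm across with THREE white rollers between them (66 mm across the rollers), lying flat in the tray, grip up. Origin: centre of its underside; z up its axis. Top plate's upper face at 29 mm, 55 mm overall. Bore in the underside, blind, 24 mm deep: six lands (19.8 mm clear between opposite ones) and six grooves, one along +x. 0.15 to 0.28 kg.
- grip (a point): Centre of the rotor's grip, 42 mm above its underside: a flat fin on the top plate, 34 mm long (along the rotor's x), 12 mm thick (along y), 26 mm tall.
- console: The dosing pump, fixed to the bench: pale wedge-shaped case, x from -108 to +105 mm, 160 mm wide (y), 129 mm high at the back, its face sloping 27 degrees down to its front (-x). Origin on the bench under the shaft's foot. On the face a curved tube track (inner radius 39 mm, 26 mm tall) and two guard posts (65 mm tall, 47 mm down-slope of the shaft, 56 mm to each side).
- seat (a point): Where the rotor's origin must come to rest: on the shaft's axis, on the face of the collar (28 mm across) at its foot. z points out along the shaft, 27 degrees from vertical towards the pump's front; x up-slope, y as the console's. While the teeth clash the rotor's underside stops 18 mm out from here; once they mesh it slides down to it.
- shaft_nose (a point): Tip of the steel splined shaft, 23.5 mm out from the seat. Core 18.4 mm thick; six teeth 4.2 mm wide, 25 mm across the tips, from the collar to 18 mm out; then a plain nose with a chamfered end that centres the bore. The angle of the teeth is not given (a mesh every 60 degrees, about 6 degrees of play either way); the gearmotor holds the shaft still against less than 0.25 N m.
- guard (a joint): Hinge angle of the pump's clear guard plate (112 x 124 x 4 mm, 0.15 kg): 0 shut, lying parallel to the face over the rotor; starts open at 2.05 to 2.3; 2.04 is straight up. Light friction holds it within about 0.4 rad of straight up; pushed further over to the front it falls shut by itself in about a second. A rotor that is not home keeps it from shutting.
- hinge (a point): Middle of the guard's hinge line, on top of two pillars (10 x 16 mm, 66 mm tall, 50 mm to each side); 61.5 mm up-slope of the shaft's axis and 66 mm out from the seat. y along the hinge line; x up-slope, z out from the face, as at the seat.
- guard_bar (a point): Middle of the black round bar, 10 mm thick and 90 mm long, on the guard's free edge, 117 mm from the hinge. y along the bar, x from the bar to the hinge; z out of the face that is outer when shut and far from the robot when open.
- tray: Shallow dark parts tray, fixed, 220 x 300 mm (x, y), rim 22 mm high, floor 4 mm thick. Origin: centre of its underside.
- rotor_small: Bystander, leave it where it is: a smaller rotor of the same make and colours, in the tray: TWO rollers, 50 mm across, 23 mm to the top plate, grip 26 x 10 x 22 mm, 45 mm overall. Origin: centre of its underside.
- pot_a: Bystander, leave it where it is: black net pot with a mineral-wool plug, 58 mm across, 56 mm tall, in the tray. Origin: centre of its underside.
- elbow: Bystander, leave it where it is: white plastic hose elbow in the tray, block 24 mm with a barb standing up to 46 mm and one lying 38 mm along its x. Origin: under the block's centre.
- pot_b: Bystander, leave it where it is: the same kind of net pot, on the bench in front of the pump. Origin: centre of its underside.
- nutrient: Bystander, leave it where it is: white bottle, 62 mm across, 150 mm tall, behind the tray. Origin: centre of its underside.
- buffer: Bystander, leave it where it is: small grey bottle, 40 mm across, 85 mm tall, at the back. Origin: centre of its underside.
- beaker: Bystander, leave it where it is: clear beaker, 68 mm across, 85 mm tall, behind the pump. Origin: centre of its underside.
- driver: Bystander, leave it where it is: screwdriver, 170 mm long, lying on the bench in front of the tray. Origin: mid-length, underside; x along it.
There are look-alikes about, which are no part of the job. Leave any pink look-alike of the rotor alone.

How it is judged:
By the outcome, as a careful person would: the job done as asked, in the order asked, and still so for the second after the job is handed in, with the robot touching nothing.
It also fails if it takes over 72 s, if anything falls off the work surface, if the arm or the gripper's body presses on something with over 40 N, if the wrist force passes 120 N, or if a joint passes its speed limit or range.

ROBOT

A 6-joint arm with a two-finger parallel gripper is mounted at the origin on the work surface. World frame = base frame: x ahead of the robot, y to its left, z up, the work surface at z = 0. Lengths are in mm, angles in rad, forces in N, time in s.
With the tool pointing down it reaches from about 375 to 925 mm from the base axis. Payload 5.7 kg.
Tool frame: the origin (TCP) lies midway between the tips of the shut fingers; the grasp point (between the pads) lies 19 mm behind it; z points along the fingers, x is the direction in which the jaws open and shut, and the axes are right-handed (so a half turn about z gives the same grasp; the last joint's range is limited). The gripper opens to 85 mm and grips with 20 to 120 N. Pads are 22 mm wide; open, the fingers measure 114 mm over their backs; the gripper's body (76 mm by 85 mm) begins 54 mm behind the grasp point. The pads swing forward as they close: fully open they stand 13 mm farther back than shut.
Start: joints at [1.167, 0.359, 1.51, -0, 1.272, -0.115], TCP at [170.874, 575.122, 231.267] pointing down, gripper open.
Joint ranges: [-2.97, 2.97], [-1.01, 2.36], [0.21, 2.38], [-0.96, 4.11], [0.2, 2.71], [-2.98, 2.98]. Speed limits (rad/s): [2.39, 2.39, 3.14, 3.14, 3.14, 3.14].

INTERFACE

Orientations are given as a unit quaternion [x, y, z, w].
In Python, from plant import arm gives the robot as it stands. The module is installed in compiled form; this text tells all that it offers.
- The arm moves only by the tool arm_command, never from a script. Its argument "plan" is a list of rows, each a list of 2 entries, a list of its own where there are three numbers: the shift along the tool's x, y, z in m, then the turn, a rotation vector about the tool's x, y, z in rad. A call has 1 to 20 rows; each row shifts and turns the commanded pose from where the row before left it, along the tool's axes as they then stand; what a row does not reach is not made up. A row lasts 1/8 s, in which the tool goes at most 62.5 mm and 10.7 degrees, less where a joint would pass 70% of its speed; a pose out of reach is approached as far as the arm can. A call is refused whole if a number of a shift passes 0.0625 or a number of a turn 0.188, either way. A call with a gripper value outside its range is refused whole. "gripper" is the gripper command: -1 is shut, 1 is fully open, values between are in proportion, set as the call begins (left out, the last holds). The fingers move at their own pace and stop on an object; "squeeze" is the grip in N (left out, the last holds). Time passes only in rows, so rows that do not move let the fingers close. It gives the time, the measured TCP pose, the force and the opening at its end, in the units of the state.
- arm.get_state(): the state, without advancing time (a new reading comes with each control period).
- arm.capture(name): name is "scene" or "top"; returns a dict with "img" (400x640x3 uint8, red, green, blue), "z_map" (400x640 float32, mm along the optical axis (not along the pixel's ray), 0 where there is no reading), "fx", "fy", "cx", "cy" (pixels), "dist_coeffs" ([k1, k2, p1, p2, k3] as OpenCV has them; the pictures are not rectified), "R" (3x3) and "t" (3): a world point X has camera coordinates R X + t. Camera axes: x right, y down, z forward; pixel columns grow to the right and rows downward; lengths in mm; the calibration is good to about 2 mm. A picture is of the moment at which its call begins.
- arm.job_done(): hands the job in, once; it reports no verdict.
The state is a dict: "time": time; "joint_positions": joint angles; "joint_vel": joint speeds; "tau": joint torques, N m; "ee_pos": TCP position; "tcp_rot": TCP orientation; "wrist_force": force on the tool from outside, world axes, zero at the start; "wrist_torque": the same for the moment, N m; "finger_gap": opening from 0.0 (shut) to 1.0 (fully open).
Only numpy, scipy, OpenCV 4.12 (cv2) and the standard library are available. Lean on these libraries where they do the work, as an engineer would, in place of code of your own. Each camera call takes 0.05 s, during which the arm holds its last target. There are 200 camera calls.

## Working session

There is one attempt and no reset: what is moved stays moved. The work goes in short steps, Python scripts to look and compute and a tool call to move; the robot and the scene stay as the last step left them, time stands still between calls to the robot, and variables do not carry over. Pictures are saved under pics/ and viewed, about 8 in all and at most 12, crops included, and the job is handed in when it is done.

Besides the shell and the picture viewer there is one more tool, called after "Request:" by a JSON object that holds its "api" and its "payload", one argument or row to a line. arm_command: Moves the arm, as the interface text tells. Its arguments: {"type":"object","properties":{"plan":{"type":"array"},"gripper":{"type":"number"},"squeeze":{"type":"number"}},"required":["plan"]}

```bash
mkdir -p pics
cat > h.py <<'E'
import numpy as np, cv2
from plant import arm
from scipy.spatial.transform import Rotation as Rn
def cap(n,save=None):
    c=arm.capture(n)
    if save: cv2.imwrite('pics/'+save,c['img'][:,:,::-1])
    return c
def cloud(c):
    h,w=c['z_map'].shape
    u,v=np.meshgrid(np.arange(w),np.arange(h))
    K=np.array([[c['fx'],0,c['cx']],[0,c['fy'],c['cy']],[0,0,1.]])
    p=cv2.undistortPoints(np.stack([u.ravel(),v.ravel()],1).astype(np.float64)[:,None],K,np.array(c['dist_coeffs'],float))[:,0]
    z=c['z_map'].ravel().astype(float)
    P=np.stack([p[:,0]*z,p[:,1]*z,z],1)
    R=np.array(c['R']);t=np.array(c['t']).ravel()
    W=(P-t)@R; W[z==0]=np.nan
    return W.reshape(h,w,3)
def proj(c,X):
    K=np.array([[c['fx'],0,c['cx']],[0,c['fy'],c['cy']],[0,0,1.]])
    return cv2.projectPoints(np.atleast_2d(np.array(X,float)),cv2.Rodrigues(np.array(c['R'],float))[0],np.array(c['t'],float),K,np.array(c['dist_coeffs'],float))[0][:,0]
E
python3 - <<'E'
from h import *
a=cap('top','top0.png');b=cap('scene','scene0.png')
for c in(a,b): print(-np.array(c['R']).T@np.array(c['t']).ravel(), c['fx'],np.array(c['R'])[2])
print(arm.get_state())
E
```

```text
[485.85638748  10.89160331 881.89547962] 363.7180168635919 [ 0.13873694  0.00284208 -0.99032519]
[1283.93341951 -239.28573981  679.25375462] 409.7082356965352 [-0.7503186   0.28297871 -0.59744878]
{'time': 0.1, 'joint_positions': array([ 1.16694310e+00,  3.59425211e-01,  1.51131422e+00, -1.41209993e-05,
        1.27250787e+00, -1.15062801e-01]), 'joint_vel': array([ 0.00070675, -0.00129062, -0.00252555, -0.0004039 ,  0.00061612,
        0.00120061]), 'tau': array([ 3.56136943e-04, -5.28648949e+01, -2.79349959e+01, -6.73420163e-05,
        5.01252740e-03,  1.77422987e-05]), 'ee_pos': array([170.62600522, 574.59321798, 230.54607025]), 'tcp_rot': array([ 8.01494878e-01,  5.98001068e-01, -7.12124201e-04,  4.21172572e-04]), 'wrist_force': array([-0.2609781 ,  0.58373371,  0.25544264]), 'wrist_torque': array([-0.00420584,  0.04144935, -0.01258451]), 'finger_gap': 0.9978298717184862}
```

View pics/top0.png

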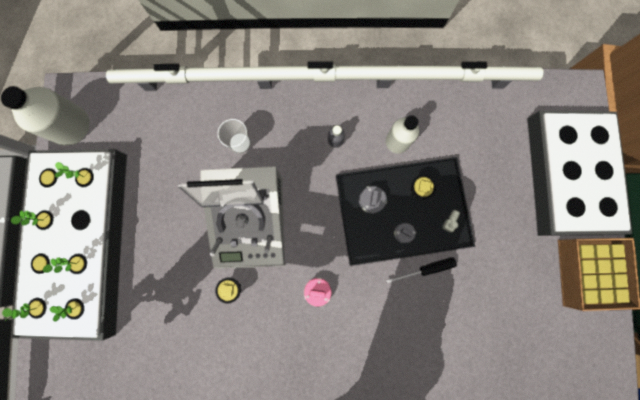

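View pics/scene0.png

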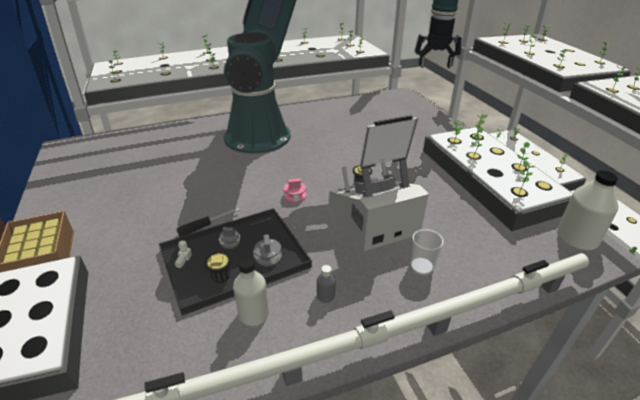

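The top view (up is +x, left is +y) shows these candidates for the rotor:
- a grey rotor at (372,199), which looks larger
- a grey rotor at (404,233), which looks smaller
- a pink one at (317,292)

The pump is at (243,218), with its guard bar at (215,183). I'll check the choice with a close crop and with depth.

```bash
cat > m1.py <<'E'
from h import *
a=cap('top');b=cap('scene')
A=cloud(a);B=cloud(b)
i1=cv2.resize(a['img'][170:260,335:435],(500,450),interpolation=cv2.INTER_CUBIC)
i2=cv2.resize(a['img'][160:270,175:295],(300,275),interpolation=cv2.INTER_CUBIC)
i3=cv2.resize(b['img'][105:255,325:435],(300,410),interpolation=cv2.INTER_CUBIC)
can=np.zeros((600,800,3),np.uint8);can[:450,:500]=i1;can[:275,500:]=i2;can[275:600,500:]=i3[:325]
i4=cv2.resize(b['img'][225:275,200:300],(300,150),interpolation=cv2.INTER_CUBIC);can[450:,:300]=i4
cv2.imwrite('pics/crop1.png',can[:,:,::-1])
for n,(u,v) in dict(big=(372,199),small=(404,233),pink=(317,292)).items():
    for nm,C in(('top',A),):
        p=C[v-20:v+21,u-20:u+21].reshape(-1,3); p=p[~np.isnan(p[:,0])]
        z=p[:,2]; print(n,'zmax',np.percentile(z,[50,90,99,100]).round(1))
# all-cloud rotor region in world from both views
c=np.nanmedian(A[190:208,364:380].reshape(-1,3),0);print('centre approx',c)
for nm,C in(('top',A),('scene',B)):
    p=C.reshape(-1,3);p=p[~np.isnan(p[:,0])]
    d=np.hypot(p[:,0]-c[0],p[:,1]-c[1]);
    q=p[(d<50)&(p[:,2]>40)&(p[:,2]<75)]
    f=q[(q[:,2]>46)];pl=q[q[:,2]<38+4]
    print(nm,'fin',len(f),f.mean(0).round(1),'zmax',f[:,2].max())
    (cx,cy),wh,an=cv2.minAreaRect(f[:,:2].astype(np.float32));print((cx,cy),wh,an)
    q=p[(d<50)&(p[:,2]>28)&(p[:,2]<39)];print('plate',len(q),cv2.minEnclosingCircle(q[:,:2].astype(np.float32)),q[:,2].mean())
E
python3 m1.py
```

```text
big zmax [ 5.4 34.6 60.2 62.2]
small zmax [ 5.  27.8 49.6 52.4]
pink zmax [ 1.8 31.4 56.4 58.9]
centre approx [ 597.22471857 -108.83137949   34.17442667]
top fin 88 [ 596.3 -113.6   58.2] zmax 62.24507405517554
(596.832275390625, -114.15560913085938) (12.08988094329834, 33.32415008544922) 80.34333038330078
plate 422 ((597.2191162109375, -112.65975952148438), 31.028303146362305) 33.291541115456326
scene fin 75 [ 603.5 -111.7   57.3] zmax 62.279876676843365
(599.7977294921875, -110.92427062988281) (11.83062744140625, 35.54097366333008) 79.3949203491211
plate 360 ((599.7919311523438, -112.36649322509766), 33.44811248779297) 33.131014047927735
```

View pics/crop1.png

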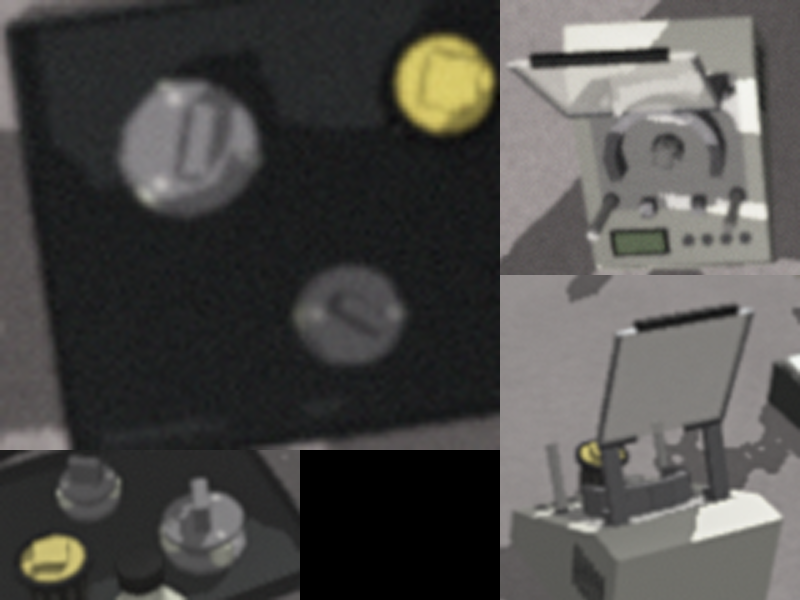

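The crop confirms the choice. The rotor at (372,199) is 62 mm across and its top is at about 60 mm; the one at (404,233) tops out at about 50 mm and the pink one stands on the bench. Next I'll measure the console.

```bash
cat > m2.py <<'E'
from h import *
a=cap('top');b=cap('scene');A=cloud(a);B=cloud(b)
P=A[185:262,205:285].reshape(-1,3);P=P[~np.isnan(P[:,0])]
s=np.radians(27)
# face plane: RANSAC with slope prior
rng=np.random.default_rng(0);best=0
for _ in range(3000):
    q=P[rng.choice(len(P),3,False)];n=np.cross(q[1]-q[0],q[2]-q[0]);l=np.linalg.norm(n)
    if l<1:continue
    n/=l;n*=np.sign(n[2])
    if abs(n[2]-np.cos(s))>.06:continue
    m=abs((P-q[0])@n)<2
    if m.sum()>best:best=m.sum();M=m
c0=P[M].mean(0);n=np.linalg.svd(P[M]-c0)[2][2];n*=np.sign(n[2])
print('face n',n,'tilt',np.degrees(np.arccos(n[2])),'yaw',np.degrees(np.arctan2(-n[1],-n[0])),best,c0)
# bar direction: dark pixels
hsv=a['img'].max(2);bm=np.zeros(hsv.shape,np.uint8);bm[176:190,183:246]=(hsv[176:190,183:246]<45)
for nm,C,im,box in(('top',A,a['img'],(176,190,183,246)),('scene',B,b['img'],(112,135,370,416))):
    y0,y1,x0,x1=box;m=im[y0:y1,x0:x1].max(2)<50;q=C[y0:y1,x0:x1][m];q=q[~np.isnan(q[:,0])];q=q[q[:,2]>200]
    if len(q)<5:print(nm,'few');continue
    cc=np.median(q,0);d=np.linalg.svd(q-q.mean(0))[2][0];d*=np.sign(d[1]);t=(q-q.mean(0))@d
    print(nm,'bar',q.mean(0).round(1),d.round(3),'len',np.ptp(t),'yaw',np.degrees(np.arctan2(-d[0],d[1])),'mid',(q.mean(0)+d*(t.max()+t.min())/2).round(1))
# heights over face, local map
for nm,C,box in(('top',A,(200,245,215,272)),):
    y0,y1,x0,x1=box;H=((C[y0:y1,x0:x1]-c0)@n)
    print('rows',y0,'cols',x0)
    for r in range(0,y1-y0): print(y0+r,' '.join('%3.0f'%v for v in H[r]))
np.save('face.npy',np.array([c0,n]))
print('axis px',A[220,242],A[219,241])
E
python3 m2.py
```

```text
face n [-0.45201099 -0.02030592  0.89178121] tilt 26.902066344792857 yaw 2.57219788288584 2944 [520.98149052 171.64157536  82.42848581]
top bar [589.9 182.  305.7] [-0.038  0.999  0.   ] len 87.05708780504625 yaw 2.1733378332956654 mid [589.9 182.  305.7]
scene bar [594.6 181.8 303.7] [-0.032  0.999  0.007] len 86.56683419622766 yaw 1.814360204229252 mid [594.5 182.4 303.7]
rows 200 cols 215
200  98  99  97  97  97  95  99  97  94  96  94  97  95  93  94  94  93  93  94  91  92  93  93  93  91  91  93  91  92  91  90  92  91  88  88  89  90  89  89  88  88  87  88  90  87  87  87  87  78  12  10  13   0   1   1   1  -1
201  94  91  95  94  92  89  92  90  90  91  90  91  89  90  88  87  88  90  88  88  88  87  87  88  86  87  84  88  85  87  86  86  86  85  84  84  87  81  83  84  80  84  83  83  80  84  82  83  78   1  -1  -0   1  -1   3  -1  -2
202  86  87  87  87  88  87  87  86  86  86  85  84  86  85  86  84  84  84  83  82  83  84  83  83  81  83  81  80  81  81  81  81  81  80  78  79  79  78  78  80  77  77  78  78  75  79  76  79  78   0  -1   1   1   1   1   1  -2
203  85  
[... 9124 characters left out ...]
13  14   5   2  -2   2  -2  -1  -0   2  -1  -0  -1  -0   1  -0  19  14  14  16  16  16   5  -0  -2   1  -1   1   1   0  -1  -1  29  33  32  28  22
243  27  29  27  26  24  -1  -3   2   1  -1  -2  -1  -1   2  -0  -3  14  13  16  14  16  15   7  -1  -1   2  -1  -0  -1  -0  -1  -0   1  -1   1   1  17  17  17  17  17  17   7  -1   0   1   0  -2   0   0  -0   1  36  37  35  32   1
244  35  32  31  27  20  -1   1  -0  -1   0   1  -1  -1  -2   0  -3  14  14  13  15  14  16   7  -0   1   0  -0  -1  -1   2   0   2  -2   0  -1  -2  16  18  15  16  16  17   8   1  -4  -2   0   1   0   1   2  37  42  43  43  38  -2
axis px [543.23029229 175.93426904 117.94186419] [545.37969609 178.17789077 117.59267346]
```

```bash
cat > m3.py <<'E'
from h import *
from scipy.optimize import least_squares
c0,n=np.load('face.npy');a=cap('top');A=cloud(a)
yaw=np.radians(2.1);s=np.radians(27)
Y=np.array([-np.sin(yaw),np.cos(yaw),0]);X=np.array([np.cos(yaw)*np.cos(s),np.sin(yaw)*np.cos(s),np.sin(s)]);Z=np.cross(X,Y)
print('Z',Z.round(4),'n',n.round(4))
p=A[200:235,210:272].reshape(-1,3);p=p[~np.isnan(p[:,0])];L=(p-c0)@np.array([X,Y,Z]).T
q=L[(L[:,2]>23)&(L[:,2]<30)]
g=A[220:229,234:248].reshape(-1,3);Lg=(g-c0)@np.array([X,Y,Z]).T;t=Lg[Lg[:,2]>24];nc=t.mean(0)
print('nose local',nc.round(1),len(t),'minmax',t.min(0).round(1),t.max(0).round(1),cv2.minEnclosingCircle(t[:,:2].astype(np.float32)))
c=nc[:2]
for _ in range(10):
    d=q[:,:2]-c;r=np.hypot(*d.T);th=np.arctan2(d[:,1],d[:,0]);m=(r>32);b=np.round(th/0.1).astype(int)
    E=np.array([q[m&(b==k)][np.argmin(r[m&(b==k)]),:2] for k in set(b[m])])
    f=least_squares(lambda v:np.hypot(*(E-v[:2]).T)-v[2],[*c,39],loss='soft_l1');c=f.x[:2]
print('track fit',f.x.round(1),len(E))
for cc in(nc[:2],f.x[:2]):
    print('axis@face',(c0+cc[0]*X+cc[1]*Y).round(1),'nose tip',(c0+cc[0]*X+cc[1]*Y+27*Z).round(1))
st=arm.get_state();Rt=Rn.from_quat(st['tcp_rot']);d=np.array([598.5,-112.5,140])-st['ee_pos']
print('shift tool',Rt.inv().apply(d).round(1))
tgt=Rn.from_matrix(np.array([[np.cos(np.radians(80.2)),np.sin(np.radians(80.2)),0],[np.sin(np.radians(80.2)),-np.cos(np.radians(80.2)),0],[0,0,-1]]).T)
print('turn',(Rt.inv()*tgt).as_rotvec().round(4))
E
python3 m3.py
```

```text
Z [-0.4537 -0.0166  0.891 ] n [-0.452  -0.0203  0.8918]
nose local [30.2  7.8 26.6] 49 minmax [22.1 -0.9 24.2] [38.3 16.  30.3] ((29.477041244506836, 7.658421039581299), 9.127562522888184)
track fit [29.2  7.8 40.6] 41
axis@face [547.6 180.4  96.1] nose tip [535.3 180.  120.2]
axis@face [546.7 180.4  95.7] nose tip [534.4 179.9 119.7]
shift tool [-537.2  605.8   91.3]
turn [-1.000e-04  5.000e-04 -1.177e-01]
```

Request:
{"api": "arm_command", "payload": {
  "plan": [
    [[-0.0384,0.0433,0],[0,0,0]],
    [[-0.0384,0.0433,0],[0,0,0]],
    [[-0.0384,0.0433,0],[0,0,0]],
    [[-0.0384,0.0433,0],[0,0,0]],
    [[-0.0384,0.0433,0],[0,0,0]],
    [[-0.0384,0.0433,0],[0,0,0]],
    [[-0.0384,0.0433,0],[0,0,0]],
    [[-0.0384,0.0433,0],[0,0,0]],
    [[-0.0384,0.0433,0],[0,0,0]],
    [[-0.0384,0.0433,0],[0,0,0]],
    [[-0.0384,0.0433,0],[0,0,0]],
    [[-0.0384,0.0433,0],[0,0,0]],
    [[-0.0384,0.0433,0],[0,0,0]],
    [[-0.0384,0.0433,0.04],[0,0,0]],
    [[0,0,0.05],[0,0,-0.1177]],
    [[0,0,0],[0,0,0]]
  ],
  "gripper": 1
}}

```text
time: 2.35
ee_pos: [592.0, -106.9, 142.0]
tcp_rot: [0.766, 0.643, -0.003, -0.004]
wrist_force: [-0.5, 0.7, -0.5]
finger_gap: 0.999
```

```bash
cat >> h.py <<'E'
def to(pos,R=None):
    st=arm.get_state();Rt=Rn.from_quat(st['tcp_rot']);print('t',st['time'],'pos',st['ee_pos'].round(1),'j',st['joint_positions'].round(2),'F',st['wrist_force'].round(1),'T',st['wrist_torque'].round(2),'gap',round(st['finger_gap'],3))
    print('shift',Rt.inv().apply(np.array(pos)-st['ee_pos']).round(1),'turn',None if R is None else (Rt.inv()*R).as_rotvec().round(4))
def down(yaw):
    y=np.radians(yaw);return Rn.from_matrix(np.array([[np.cos(y),np.sin(y),0],[np.sin(y),-np.cos(y),0],[0,0,-1]]).T)
E
python3 - <<'E'
from h import *
cap('scene','s1.png')
to([598.5,-112.5,36],down(80.2))
b=cv2.imread('pics/s1.png')[140:290,170:340];cv2.imwrite('pics/s1c.png',cv2.resize(b,(680,600),interpolation=cv2.INTER_CUBIC))
E
```

```text
t 2.4 pos [ 593.8 -106.9  144.6] j [-0.29  0.45  1.59  0.    1.1  -1.69] F [-0.   0.1  0.2] T [-0.02  0.04  0.04] gap 1.002
shift [ -4.7   6.1 108.5] turn [-0.0047 -0.0006 -0.0026]
```

View pics/s1c.png

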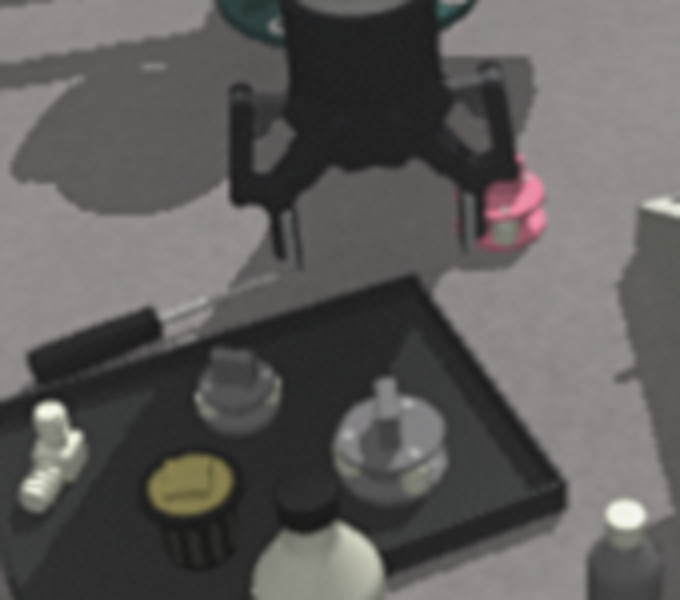

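The gripper hangs short of the rotor, whose fin is at about (388,405) in the crop. The shift is as computed, so I'll descend.

Request:
{"api": "arm_command", "payload": {
  "plan": [
    [[-0.0047,0.0061,0.02],[-0.004,0,0]],
    [[0,0,0.03],[0,0,0]],
    [[0,0,0.03],[0,0,0]],
    [[0,0,0.022],[0,0,0]],
    [[0,0,0],[0,0,0]],
    [[0,0,0],[0,0,0]]
  ]
}}

```text
time: 3.15
ee_pos: [602.6, -113.1, 46.1]
tcp_rot: [0.765, 0.644, 0.002, 0.003]
wrist_force: [-0.1, -0.7, -0.5]
finger_gap: 1.003
```

Run:
```python
from h import *
cap('scene','s2.png')
to([598.5,-112.5,36],down(80.2));cap('top');to([598.5,-112.5,36],down(80.2))
b=cv2.imread('pics/s2.png')[190:290,210:330];cv2.imwrite('pics/s2c.png',cv2.resize(b,(720,600),interpolation=cv2.INTER_CUBIC))
```

```text
t 3.2 pos [ 602.6 -113.2   46. ] j [-0.3   0.58  1.66  0.    0.89 -1.7 ] F [-0.2  0.5 -0.3] T [-0.   -0.01 -0.02] gap 0.999
shift [ 0.  -4.3 10. ] turn [ 0.0075  0.0006 -0.0002]
t 3.25 pos [ 602.5 -113.3   45.9] j [-0.3   0.58  1.66  0.    0.89 -1.7 ] F [-0.7  0.3 -0.4] T [-0.03 -0.01 -0.  ] gap 0.996
shift [ 0.1 -4.1  9.8] turn [ 0.0073  0.0005 -0.0002]
```

View pics/s2c.png

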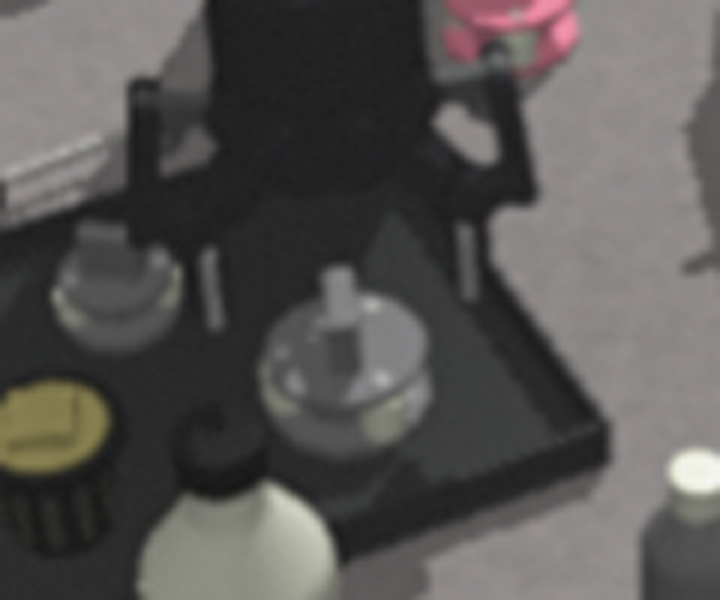

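The fingers straddle the fin: left finger at (210,290), fin at (340,310), right finger at (468,265). The small rotor is clear. I'll make the final correction and close gently.

Request:
{"api": "arm_command", "payload": {
  "plan": [
    [[0,-0.0042,0.009],[0.007,0,0]],
    [[0,0,0],[0,0,0]],
    [[0,0,0],[0,0,0]]
  ]
}}

```text
time: 3.62
ee_pos: [596.7, -112.4, 34.6]
tcp_rot: [0.765, 0.644, -0.001, -0.001]
wrist_force: [-0.6, 0.4, -0.7]
finger_gap: 0.998
```

Request:
{"api": "arm_command", "payload": {
  "plan": [
    [[0,0,0],[0,0,0]],
    [[0,0,0],[0,0,0]],
    [[0,0,0],[0,0,0]],
    [[0,0,0],[0,0,0]],
    [[0,0,0],[0,0,0]],
    [[0,0,0],[0,0,0]],
    [[0,0,0],[0,0,0]],
    [[0,0,0],[0,0,0]]
  ],
  "gripper": -1,
  "squeeze": 60
}}

```text
time: 4.62
ee_pos: [597.0, -112.5, 34.9]
tcp_rot: [0.765, 0.644, -0.001, -0.001]
wrist_force: [0.5, -0.8, 0.9]
finger_gap: 0.125
```

Run:
```python
from h import *
to([598.5,-112.5,36],down(80.2))
```

```text
t 4.625 pos [ 597.  -112.5   34.9] j [-0.3   0.6   1.67 -0.    0.88 -1.7 ] F [ 0.5 -0.8  0.9] T [0.   0.08 0.01] gap 0.125
shift [ 0.2  1.5 -1.1] turn [-0.0028  0.0002 -0.    ]
```

Request:
{"api": "arm_command", "payload": {
  "plan": [
    [[0,0,-0.02],[0,0,0]],
    [[0,0,-0.03],[0,0,0]],
    [[0,0,-0.04],[0,0,0]],
    [[0,0,-0.04],[0,0,0]],
    [[0,0,-0.04],[0,0,0]],
    [[0,0,0],[0,0,0]],
    [[0,0,0],[0,0,0]]
  ]
}}

```text
time: 5.5
ee_pos: [596.4, -112.1, 203.6]
tcp_rot: [0.765, 0.644, -0.002, -0.002]
wrist_force: [-0.4, 0.7, -3.1]
finger_gap: 0.129
```

```bash
cat >> h.py <<'E'
_y=np.radians(2.1);_s=np.radians(27)
Y=np.array([-np.sin(_y),np.cos(_y),0]);X=np.array([np.cos(_y)*np.cos(_s),np.sin(_y)*np.cos(_s),np.sin(_s)]);Z=np.cross(X,Y)
seat=np.array([547.2,180.4,95.9])+3.3*Z
Rm=Rn.from_matrix(np.array([Y,X,-Z]).T)
def mount(out,yoff=0,rock=0):  # TCP for rotor underside 'out' mm from seat
    return seat+(30.9+out)*Z
E
python3 - <<'E'
from h import *
print(np.linalg.det(Rm.as_matrix()))
cap('scene','s3.png');to(mount(110),Rm);print(mount(110),mount(60))
b=cv2.imread('pics/s3.png')[110:250,200:330];cv2.imwrite('pics/s3c.png',cv2.resize(b,(520,560)))
E
```

```text
0.9999999999999999
t 5.55 pos [ 596. -112.  203.] j [-0.3   0.4   1.52 -0.    1.23 -1.7 ] F [ 0.3 -0.2 -2.4] T [-0.01 -0.03 -0.03] gap 0.128
shift [ 266.3 -162.1  -20.3] turn [-0.4758  0.0479 -0.2041]
[481.77853693 178.00110385 224.38314079] [504.46281677 178.83289863 179.83281458]
```

View pics/s3c.png

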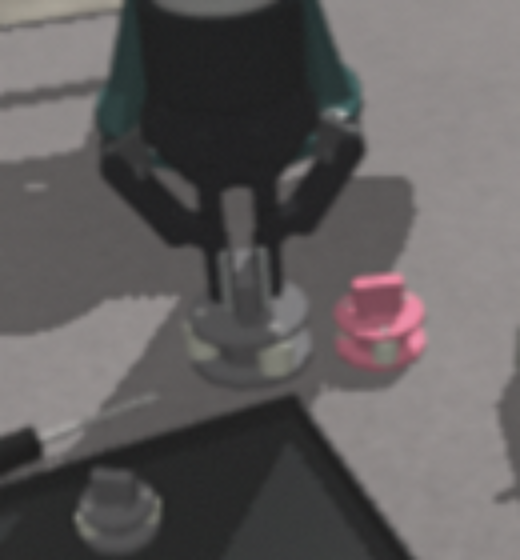

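The rotor hangs straight in the fingers at (248,335) in the crop, with about 2.5 N of weight. Now I'll go over the pump and tilt.

Request:
{"api": "arm_command", "payload": {
  "plan": [
    [[0.0333,-0.0203,-0.0025],[0,0,0]],
    [[0.0333,-0.0203,-0.0025],[0,0,0]],
    [[0.0333,-0.0203,-0.0025],[0,0,0]],
    [[0.0333,-0.0203,-0.0025],[0,0,0]],
    [[0.0333,-0.0203,-0.0025],[0,0,0]],
    [[0.0333,-0.0203,-0.0025],[0,0,0]],
    [[0.0333,-0.0203,-0.0025],[0,0,0]],
    [[0.0333,-0.0203,-0.0025],[0,0,0]],
    [[0,0,0],[-0.0952,0.0096,-0.0408]],
    [[0,0,0],[-0.0952,0.0096,-0.0408]],
    [[0,0,0],[-0.0952,0.0096,-0.0408]],
    [[0,0,0],[-0.0952,0.0096,-0.0408]],
    [[0,0,0],[-0.0952,0.0096,-0.0408]],
    [[0,0,0],[0,0,0]],
    [[0,0,0],[0,0,0]]
  ]
}}

```text
time: 7.42
ee_pos: [482.9, 177.7, 224.7]
tcp_rot: [0.675, 0.7, 0.168, 0.163]
wrist_force: [0.4, -0.5, -1.8]
finger_gap: 0.126
```

Run:
```python
from h import *
to(mount(60),Rm)
```

```text
t 7.425 pos [482.9 177.7 224.7] j [ 0.31  0.06  2.05 -0.23  0.58 -1.14] F [ 0.4 -0.5 -1.8] T [0.06 0.4  0.03] gap 0.126
shift [ 0.4 -1.2 49.8] turn [ 0.001   0.0014 -0.0004]
```

Request:
{"api": "arm_command", "payload": {
  "plan": [
    [[0.0004,-0.0012,0.025],[0,0,0]],
    [[0,0,0.025],[0,0,0]],
    [[0,0,0.014],[0,0,0]],
    [[0,0,0.01],[0,0,0]],
    [[0,0,0],[0,0,0]],
    [[0,0,0],[0,0,0]]
  ]
}}

```text
time: 8.18
ee_pos: [515.6, 179.2, 159.3]
tcp_rot: [0.675, 0.7, 0.169, 0.164]
wrist_force: [-0.6, -0.7, -2.5]
finger_gap: 0.129
```

Run:
```python
from h import *
b=cap('top','t4.png');s=cap('scene','s4.png')
to(mount(28),Rm)
# rotor fin/plate direct measurement from clouds in seat frame
for nm,c in(('top',b),('scene',s)):
    p=cloud(c).reshape(-1,3);p=p[~np.isnan(p[:,0])];L=(p-seat)@np.array([X,Y,Z]).T
    q=L[(np.hypot(L[:,0],L[:,1])<45)&(L[:,2]>60)&(L[:,2]<68)]
    print(nm,len(q),q.min(0).round(1) if len(q) else '',q.max(0).round(1) if len(q) else '', np.median(q[:,2]) if len(q) else '',cv2.minEnclosingCircle(q[:,:2].astype(np.float32)) if len(q) else '')
im=np.zeros((600,800,3),np.uint8)
i=cv2.imread('pics/t4.png')[165:265,190:290];im[:400,:400]=cv2.resize(i,(400,400),interpolation=cv2.INTER_CUBIC)
i=cv2.imread('pics/s4.png')[100:250,325:425];im[:600,400:]=cv2.resize(i,(400,600),interpolation=cv2.INTER_CUBIC)
cv2.imwrite('pics/c4.png',im)
```

```text
t 8.275 pos [515.6 179.3 159.5] j [ 0.29  0.22  2.08 -0.3   0.4  -1.07] F [-0.5  1.3 -2.1] T [-0.02  0.36 -0.04] gap 0.124
shift [-0.1 -0.8  8.9] turn [0.0043 0.0008 0.0003]
top 316 [-11.5 -32.2  60.6] [33.1 30.1 68. ] 66.49993908155523 ((3.61678409576416, -0.8309699892997742), 31.483619689941406)
scene 10 [ -7.7 -30.5  60.1] [32.  17.  67.3] 60.77881448606981 ((12.147074699401855, -5.2403364181518555), 29.81230926513672)
```

View pics/c4.png

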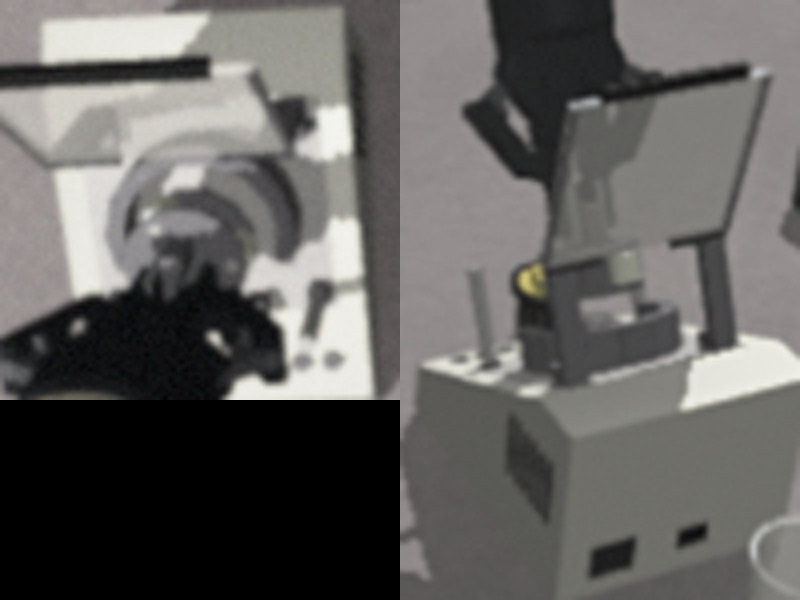

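The rotor is over the shaft and level with the face; in the left crop its plate is at about (185,235). I'll measure its lateral offset from the shaft in the same camera.

Run:
```python
from h import *
from scipy.optimize import least_squares
b=cap('top');p=cloud(b).reshape(-1,3);p=p[~np.isnan(p[:,0])];L=(p-seat)@np.array([X,Y,Z]).T
q=L[(np.hypot(L[:,0],L[:,1])<40)&(L[:,2]>63)&(L[:,2]<69.5)]
c=np.array([1.5,-.5])
for _ in range(8):
    d=q[:,:2]-c;r=np.hypot(*d.T);k=np.round(np.arctan2(d[:,1],d[:,0])/.15).astype(int)
    E=np.array([q[k==j][np.argmax(r[k==j]),:2] for j in set(k) if abs(j*.15)<1.6])
    f=least_squares(lambda v:np.hypot(*(E-v[:2]).T)-v[2],[*c,31],loss='soft_l1');c=f.x[:2]
print(f.x.round(2),f.fun.round(1),len(E))
```

```text
[ 3.3  -1.   29.78] [-0.2  0.1  0.2  0.2 -0.1 -0.3  0.1  0.8  0.4  0.  -1.6 -0.5  0.6  0.1
 -0.2 -0.2 -0.3 -0.   0.3  0.   0. ] 21
```

Request:
{"api": "arm_command", "payload": {
  "plan": [
    [[0.001,-0.0022,0.006],[0,0,0]],
    [[0,0,0.005],[0,0,0]],
    [[0,0,0],[0,0,0]],
    [[0,0,0],[0,0,0]]
  ]
}}

```text
time: 8.82
ee_pos: [518.5, 180.3, 147.9]
tcp_rot: [0.675, 0.7, 0.169, 0.163]
wrist_force: [-0.1, -1.3, -1.7]
finger_gap: 0.124
```

Request:
{"api": "arm_command", "payload": {
  "plan": [
    [[0,0,0.002],[0,0,0]],
    [[0,0,0.002],[0,0,0]],
    [[0,0,0],[0,0,0]]
  ]
}}

```text
time: 9.2
ee_pos: [520.4, 180.3, 144.4]
tcp_rot: [0.675, 0.7, 0.169, 0.163]
wrist_force: [0.6, -0.0, -1.9]
finger_gap: 0.127
```

Request:
{"api": "arm_command", "payload": {
  "plan": [
    [[0,0,0.002],[0,0,0]],
    [[0,0,0.002],[0,0,0]],
    [[0,0,0],[0,0,0]]
  ]
}}

```text
time: 9.57
ee_pos: [522.2, 180.4, 140.9]
tcp_rot: [0.675, 0.7, 0.169, 0.164]
wrist_force: [0.1, -0.3, -2.1]
finger_gap: 0.125
```

```bash
cat >> h.py <<'E'
def chk():
    st=arm.get_state();d=(st['ee_pos']-seat);w=st['wrist_force'];R=Rn.from_quat(st['tcp_rot'])
    print('t',st['time'],'local',[(d@v).round(1) for v in(X,Y,Z)],'out',round(d@Z-30.9,1),'Fxyz',[(w@v).round(1) for v in(X,Y,Z)],'T',[(st['wrist_torque']@v).round(2) for v in(X,Y,Z)],'gap',round(st['finger_gap'],3),'rot',(Rm.inv()*R).as_rotvec().round(3),'j6',st['joint_positions'][5].round(2))
E
python3 -c "
from h import *
chk()"
```

```text
t 9.575 local [np.float64(-1.8), np.float64(0.9), np.float64(48.1)] out 17.2 Fxyz [np.float64(-0.9), np.float64(-0.3), np.float64(-1.9)] T [np.float64(0.02), np.float64(0.41), np.float64(0.01)] gap 0.125 rot [-0.003 -0.001 -0.   ] j6 -1.03
```

Request:
{"api": "arm_command", "payload": {
  "plan": [
    [[0,0,0.002],[0,0,0]],
    [[0,0,0],[0,0,0]]
  ]
}}

```text
time: 9.82
ee_pos: [523.2, 180.4, 139.1]
tcp_rot: [0.674, 0.7, 0.169, 0.164]
wrist_force: [1.9, -1.0, -4.2]
finger_gap: 0.127
```

Request:
{"api": "arm_command", "payload": {
  "plan": [
    [[0,0,0.002],[0,0,0]],
    [[0,0,0],[0,0,0]]
  ]
}}

```text
time: 10.07
ee_pos: [524.0, 180.4, 137.7]
tcp_rot: [0.674, 0.7, 0.169, 0.164]
wrist_force: [-1.8, -0.7, 2.6]
finger_gap: 0.13
```

```bash
python3 -c "
from h import *
chk()"
```

```text
t 10.075 local [np.float64(-1.7), np.float64(0.9), np.float64(44.4)] out 13.5 Fxyz [np.float64(-0.4), np.float64(-0.6), np.float64(3.2)] T [np.float64(-0.26), np.float64(0.33), np.float64(0.26)] gap 0.13 rot [-0.004 -0.001 -0.001] j6 -1.02
```

Request:
{"api": "arm_command", "payload": {
  "plan": [
    [[0,0,0.0015],[0,0,0]],
    [[0,0,0],[0,0,0]]
  ]
}}

```text
time: 10.32
ee_pos: [524.7, 180.5, 136.5]
tcp_rot: [0.674, 0.7, 0.169, 0.164]
wrist_force: [-3.9, -0.6, 6.8]
finger_gap: 0.126
```

```bash
python3 -c "
from h import *
chk()"
```

```text
t 10.325 local [np.float64(-1.6), np.float64(0.9), np.float64(43.1)] out 12.2 Fxyz [np.float64(-0.4), np.float64(-0.5), np.float64(7.9)] T [np.float64(-0.28), np.float64(0.43), np.float64(0.28)] gap 0.126 rot [-0.004 -0.001 -0.001] j6 -1.02
```

Contact with about 10 N net, so the teeth are clashing. Now I'll rock about the tool axis.

Request:
{"api": "arm_command", "payload": {
  "plan": [
    [[0,0,0],[0,0,-0.06]],
    [[0,0,0],[0,0,-0.06]],
    [[0,0,0],[0,0,0]]
  ]
}}

```text
time: 10.7
ee_pos: [524.7, 180.5, 135.9]
tcp_rot: [0.632, 0.739, 0.159, 0.173]
wrist_force: [-0.3, 0.2, -2.6]
finger_gap: 0.126
```

```bash
python3 -c "
from h import *
chk()"
```

```text
t 10.7 local [np.float64(-1.9), np.float64(1.0), np.float64(42.5)] out 11.6 Fxyz [np.float64(-1.5), np.float64(0.2), np.float64(-2.2)] T [np.float64(0.02), np.float64(0.4), np.float64(-0.02)] gap 0.126 rot [-0.003 -0.001 -0.119] j6 -1.14
```

Request:
{"api": "arm_command", "payload": {
  "plan": [
    [[0,0,0],[0,0,-0.06]],
    [[0,0,0],[0,0,-0.06]],
    [[0,0,0],[0,0,0]]
  ]
}}

```text
time: 11.08
ee_pos: [524.7, 180.4, 135.9]
tcp_rot: [0.587, 0.775, 0.148, 0.182]
wrist_force: [-0.2, -0.7, -2.3]
finger_gap: 0.128
```

```bash
python3 -c "
from h import *
chk()"
```

```text
t 11.075 local [np.float64(-1.9), np.float64(0.9), np.float64(42.6)] out 11.7 Fxyz [np.float64(-1.3), np.float64(-0.7), np.float64(-1.9)] T [np.float64(-0.13), np.float64(0.38), np.float64(-0.02)] gap 0.128 rot [-0.003 -0.002 -0.239] j6 -1.26
```

Request:
{"api": "arm_command", "payload": {
  "plan": [
    [[0,0,0.0015],[0,0,0.06]],
    [[0,0,0.0015],[0,0,0.03]],
    [[0,0,0],[0,0,0]]
  ]
}}

```text
time: 11.45
ee_pos: [526.0, 180.5, 133.2]
tcp_rot: [0.62, 0.748, 0.156, 0.176]
wrist_force: [0.2, -0.2, -2.1]
finger_gap: 0.125
```

```bash
python3 -c "
from h import *
chk()"
```

```text
t 11.45 local [np.float64(-1.9), np.float64(0.9), np.float64(39.6)] out 8.7 Fxyz [np.float64(-0.8), np.float64(-0.2), np.float64(-2.0)] T [np.float64(0.0), np.float64(0.37), np.float64(0.03)] gap 0.125 rot [-0.003 -0.001 -0.15 ] j6 -1.17
```

Advancing 3 mm raised no force, so the teeth have meshed. I'll slide it down with a slight rock.

Request:
{"api": "arm_command", "payload": {
  "plan": [
    [[0,0,0.0015],[0,0,0]],
    [[0,0,0.0015],[0,0,0]],
    [[0,0,0.001],[0,0,0]],
    [[0,0,0],[0,0,0]]
  ]
}}

```text
time: 11.95
ee_pos: [527.9, 180.6, 129.7]
tcp_rot: [0.62, 0.748, 0.156, 0.176]
wrist_force: [0.5, -0.1, -2.1]
finger_gap: 0.124
```

```bash
python3 -c "
from h import *
chk()"
```

```text
t 11.95 local [np.float64(-1.9), np.float64(0.9), np.float64(35.6)] out 4.7 Fxyz [np.float64(-0.5), np.float64(-0.1), np.float64(-2.1)] T [np.float64(-0.03), np.float64(0.42), np.float64(-0.02)] gap 0.124 rot [-0.003 -0.001 -0.15 ] j6 -1.16
```

Request:
{"api": "arm_command", "payload": {
  "plan": [
    [[0,0,0.001],[0,0,0]],
    [[0,0,0.001],[0,0,0]],
    [[0,0,0.001],[0,0,0]],
    [[0,0,0],[0,0,0]]
  ]
}}

```text
time: 12.45
ee_pos: [529.3, 180.7, 127.1]
tcp_rot: [0.62, 0.748, 0.156, 0.176]
wrist_force: [-0.2, 0.3, -2.1]
finger_gap: 0.129
```

```bash
python3 -c "
from h import *
chk()"
```

```text
t 12.45 local [np.float64(-1.8), np.float64(0.9), np.float64(32.6)] out 1.7 Fxyz [np.float64(-1.1), np.float64(0.3), np.float64(-1.8)] T [np.float64(-0.05), np.float64(0.4), np.float64(0.06)] gap 0.129 rot [-0.003 -0.001 -0.15 ] j6 -1.15
```

Request:
{"api": "arm_command", "payload": {
  "plan": [
    [[0,0,0.001],[0,0,0]],
    [[0,0,0.001],[0,0,0]],
    [[0,0,0.001],[0,0,0]],
    [[0,0,0],[0,0,0]]
  ]
}}

```text
time: 12.95
ee_pos: [530.5, 180.7, 124.8]
tcp_rot: [0.62, 0.748, 0.156, 0.176]
wrist_force: [-2.4, -0.1, 4.8]
finger_gap: 0.129
```

Request:
{"api": "arm_command", "payload": {
  "plan": [
    [[0,0,0.001],[0,0,0]],
    [[0,0,0.001],[0,0,0]],
    [[0,0,0],[0,0,0]]
  ]
}}

```text
time: 13.32
ee_pos: [530.6, 180.7, 124.5]
tcp_rot: [0.62, 0.748, 0.157, 0.176]
wrist_force: [-18.8, -1.8, 29.3]
finger_gap: 0.129
```

```bash
python3 -c "
from h import *
chk()"
```

```text
t 13.325 local [np.float64(-1.8), np.float64(0.9), np.float64(29.7)] out -1.2 Fxyz [np.float64(-3.5), np.float64(-1.1), np.float64(34.7)] T [np.float64(-0.2), np.float64(0.9), np.float64(-0.02)] gap 0.129 rot [-0.005 -0.001 -0.151] j6 -1.14
```

The rotor reached a firm stop at about the expected depth. I'll relieve the push, open the fingers partway and check.

Request:
{"api": "arm_command", "payload": {
  "plan": [
    [[0,0,-0.0016],[0,0,0]],
    [[0,0,0],[0,0,0]]
  ]
}}

```text
time: 13.58
ee_pos: [530.7, 180.8, 124.8]
tcp_rot: [0.62, 0.748, 0.156, 0.176]
wrist_force: [-8.3, -0.8, 13.9]
finger_gap: 0.127
```

Request:
{"api": "arm_command", "payload": {
  "plan": [
    [[0,0,0],[0,0,0]],
    [[0,0,0],[0,0,0]],
    [[0,0,0],[0,0,0]],
    [[0,0,0],[0,0,0]]
  ],
  "gripper": -0.1
}}

```text
time: 14.08
ee_pos: [530.9, 180.7, 124.0]
tcp_rot: [0.62, 0.748, 0.156, 0.176]
wrist_force: [0.0, 1.1, -0.2]
finger_gap: 0.449
```

```bash
python3 -c "
from h import *
chk()"
```

```text
t 14.075 local [np.float64(-1.7), np.float64(0.9), np.float64(29.1)] out -1.8 Fxyz [np.float64(-0.0), np.float64(1.1), np.float64(-0.2)] T [np.float64(0.03), np.float64(0.24), np.float64(0.05)] gap 0.449 rot [-0.003 -0.001 -0.15 ] j6 -1.14
```

Request:
{"api": "arm_command", "payload": {
  "plan": [
    [[0,0,-0.01],[0,0,0]],
    [[0,0,-0.02],[0,0,0]],
    [[0,0,-0.03],[0,0,0]],
    [[0,0,-0.04],[0,0,0]],
    [[0,0,-0.04],[0,0,0]],
    [[0,-0.06,0],[0,0,0]],
    [[0,-0.04,0],[0,0,0]],
    [[0,0,0],[0,0,0]]
  ]
}}

```text
time: 15.08
ee_pos: [374.6, 158.9, 201.4]
tcp_rot: [0.62, 0.749, 0.154, 0.174]
wrist_force: [0.0, -0.0, 0.5]
finger_gap: 0.453
```

Run:
```python
from h import *
chk()
a=cap('top','t5.png');s=cap('scene','s5.png')
S=cloud(s)
for nm,C in(('top',cloud(a)),('scene',S)):
    p=C.reshape(-1,3);p=p[~np.isnan(p[:,0])];L=(p-seat)@np.array([X,Y,Z]).T
    q=L[(np.hypot(L[:,0],L[:,1])<36)&(L[:,2]>24)&(L[:,2]<60)];h=np.histogram(q[:,2],bins=np.arange(24,61,2))
    print(nm,dict(zip(h[1][:-1].astype(int).tolist(),h[0].tolist())))
    q=q[(q[:,2]<34)];print(cv2.minEnclosingCircle(q[:,:2].astype(np.float32)) if len(q)>5 else '')
p=S[112:135,370:416][s['img'][112:135,370:416].max(2)<50];p=p[p[:,2]>250];print('bar',p.mean(0).round(1))
im=np.zeros((600,800,3),np.uint8)
i=cv2.imread('pics/t5.png')[165:265,190:290];im[:400,:400]=cv2.resize(i,(400,400),interpolation=cv2.INTER_CUBIC)
i=cv2.imread('pics/s5.png')[100:250,325:425];im[:600,400:]=cv2.resize(i,(400,600),interpolation=cv2.INTER_CUBIC)
cv2.imwrite('pics/c5.png',im)
```

```text
t 15.075 local [np.float64(-106.5), np.float64(-15.2), np.float64(169.4)] out 138.5 Fxyz [np.float64(0.3), np.float64(-0.0), np.float64(0.5)] T [np.float64(-0.0), np.float64(0.24), np.float64(-0.02)] gap 0.453 rot [ 0.002 -0.002 -0.152] j6 -1.16
top {24: 10, 26: 54, 28: 251, 30: 154, 32: 27, 34: 5, 36: 7, 38: 7, 40: 9, 42: 4, 44: 8, 46: 4, 48: 8, 50: 5, 52: 12, 54: 53, 56: 29, 58: 1}
((0.2912745177745819, 0.3358588218688965), 32.26313400268555)
scene {24: 4, 26: 14, 28: 19, 30: 29, 32: 8, 34: 5, 36: 9, 38: 7, 40: 9, 42: 8, 44: 7, 46: 7, 48: 6, 50: 8, 52: 7, 54: 4, 56: 1, 58: 0}
((3.9083104133605957, -0.879105806350708), 30.114286422729492)
bar [594.5 182.7 303.5]
```

View pics/c5.png

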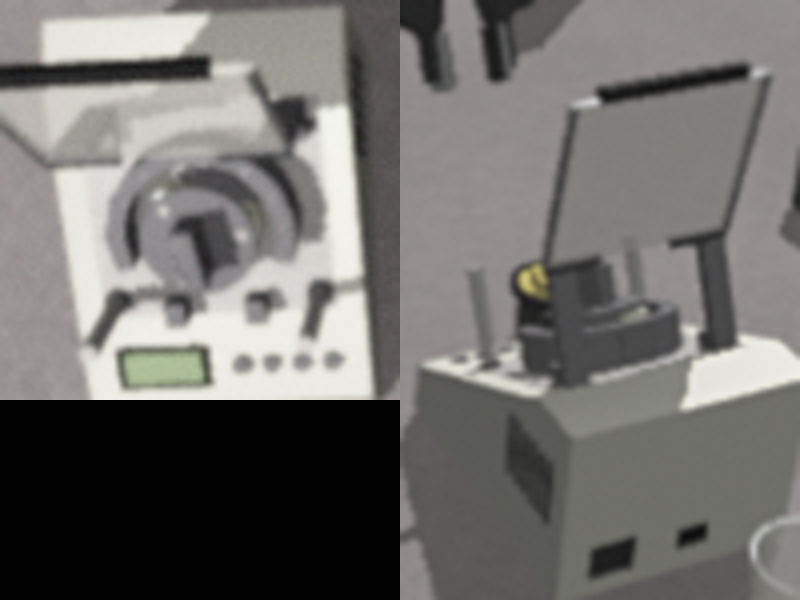

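The rotor is home. Its plate sits 29–30 mm out from the seat, centred to 0.3 mm (crop (195,230)), with the fin top at about 55 mm. The guard still stands open, with its bar at (675,82) in the right-hand crop. Next I'll go round over the top of it.

Run:
```python
from h import *
to([374.6,159,201.4],down(92))
R0=down(92);st=arm.get_state();print(R0.inv().apply(np.array([645,182,410])-st['ee_pos']).round(1))
print(R0.as_matrix().round(3).tolist())
```

```text
t 15.175 pos [379.8 160.7 204.3] j [ 0.37 -0.07  2.25 -0.3   0.53 -1.16] F [0.1 0.4 1. ] T [ 0.06  0.21 -0.01] gap 0.454
shift [-0.6 -6.1  0.1] turn [0.4753 0.0355 0.1495]
[  12.1  265.8 -205.7]
[[-0.035, 0.999, 0.0], [0.999, 0.035, 0.0], [0.0, 0.0, -1.0]]
```

Request:
{"api": "arm_command", "payload": {
  "plan": [
    [[0,0,0],[0.0951,0.0071,0.0299]],
    [[0,0,0],[0.0951,0.0071,0.0299]],
    [[0,0,0],[0.0951,0.0071,0.0299]],
    [[0,0,0],[0.0951,0.0071,0.0299]],
    [[0,0,0],[0.0951,0.0071,0.0299]],
    [[0,0,-0.05],[0,0,0]],
    [[0,0,-0.05],[0,0,0]],
    [[0,0,-0.05],[0,0,0]],
    [[0,0,-0.055],[0,0,0]],
    [[0.003,0.05,0],[0,0,0]],
    [[0.003,0.05,0],[0,0,0]],
    [[0.003,0.05,0],[0,0,0]],
    [[0.003,0.05,0],[0,0,0]],
    [[0,0.05,0],[0,0,0]],
    [[0,0.016,0],[0,0,0]],
    [[0,0,0],[0,0,0]],
    [[0,0,0],[0,0,0]]
  ],
  "gripper": -1
}}

```text
time: 17.3
ee_pos: [645.2, 181.7, 408.5]
tcp_rot: [0.695, 0.719, -0.001, -0.0]
wrist_force: [-1.0, 0.2, -0.3]
finger_gap: -0.001
```

Run:
```python
from h import *
to([645,182,280],down(92))
cap('scene','s6.png')
```

```text
t 17.3 pos [645.2 181.7 408.5] j [ 0.17  0.37  1.07 -0.    1.7  -1.43] F [-1.   0.2 -0.3] T [0.04 0.02 0.03] gap -0.001
shift [  0.4  -0.  128.5] turn [-0.0014  0.0004 -0.0005]
```

View pics/s6.png

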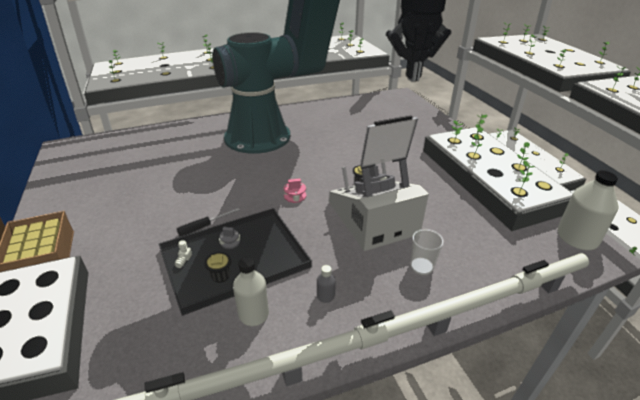

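The gripper tip is at (418,78), above and behind the guard, and everything else is unchanged. I'll come down behind the bar and draw it forward.

Request:
{"api": "arm_command", "payload": {
  "plan": [
    [[0,0,0.04],[0,0,0]],
    [[0,0,0.04],[0,0,0]],
    [[0,0,0.04],[0,0,0]],
    [[0,0,0.01],[0,0,0]],
    [[0,-0.012,0],[0,0,0]],
    [[0,-0.012,0],[0,0,0]],
    [[0,-0.012,0],[0,0,0]],
    [[0,-0.008,0],[0,0,0]],
    [[0,-0.008,0],[0,0,0]],
    [[0,-0.008,0],[0,0,0]],
    [[0,0,0],[0,0,0]]
  ]
}}

```text
time: 18.73
ee_pos: [584.3, 179.4, 278.0]
tcp_rot: [0.695, 0.719, -0.001, -0.001]
wrist_force: [-0.8, 0.3, 0.4]
finger_gap: -0.001
```

Request:
{"api": "arm_command", "payload": {
  "plan": [
    [[0,-0.01,0],[0,0,0]],
    [[0,-0.01,0],[0,0,0]],
    [[0,-0.01,0],[0,0,0]],
    [[0,-0.01,0],[0,0,0]],
    [[0,-0.01,0],[0,0,0]],
    [[0,-0.005,0],[0,0,0]],
    [[0,0,0],[0,0,0]]
  ]
}}

```text
time: 19.6
ee_pos: [529.7, 177.6, 278.3]
tcp_rot: [0.695, 0.719, -0.001, -0.0]
wrist_force: [-0.0, -0.4, -0.1]
finger_gap: -0.001
```

Run:
```python
from h import *
to([520,182,280],down(92))
s=cap('scene','s7.png')
i=cv2.imread('pics/s7.png')[60:260,300:460];cv2.imwrite('pics/c7.png',cv2.resize(i,(480,600),interpolation=cv2.INTER_CUBIC))
```

```text
t 19.6 pos [529.7 177.6 278.3] j [ 0.2   0.26  1.53 -0.    1.35 -1.4 ] F [-0.  -0.4 -0.1] T [0.03 0.04 0.02] gap -0.001
shift [ 4.8 -9.6 -1.7] turn [-0.0018  0.0007 -0.0006]
```

View pics/c7.png

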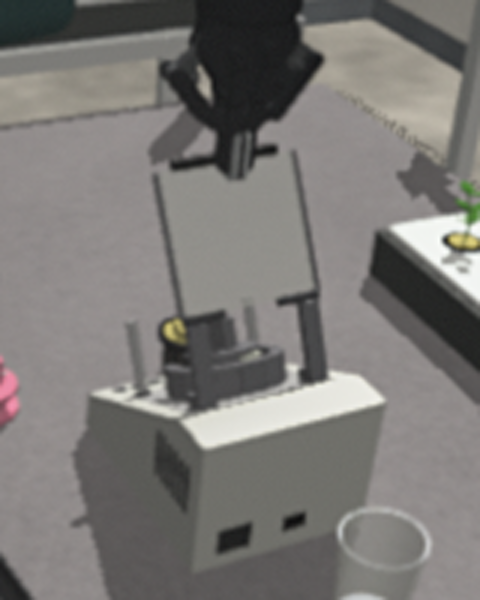

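The guard now leans forward, with its bar at (222,158) and the fingers behind it. I'll keep drawing it until it falls.

Request:
{"api": "arm_command", "payload": {
  "plan": [
    [[0,-0.01,0],[0,0,0]],
    [[0,-0.01,0],[0,0,0]],
    [[0,-0.01,0],[0,0,0]],
    [[0,-0.01,0],[0,0,0]],
    [[0,0,0],[0,0,0]],
    [[0,0,0],[0,0,0]],
    [[0,0,0],[0,0,0]],
    [[0,0,0],[0,0,0]],
    [[0,0,0],[0,0,0]],
    [[0,0,0],[0,0,0]]
  ]
}}

```text
time: 20.9
ee_pos: [490.2, 176.2, 278.2]
tcp_rot: [0.695, 0.719, -0.001, -0.0]
wrist_force: [-0.1, 0.1, -0.4]
finger_gap: -0.004
```

Run:
```python
from h import *
to([520,182,280],down(92))
s=cap('scene','s8.png')
i=cv2.imread('pics/s8.png')[60:260,300:460];cv2.imwrite('pics/c8.png',cv2.resize(i,(480,600),interpolation=cv2.INTER_CUBIC))
```

```text
t 20.9 pos [490.2 176.2 278.2] j [ 0.21  0.2   1.61 -0.    1.33 -1.39] F [-0.1  0.1 -0.4] T [-0.04  0.05  0.02] gap -0.004
shift [ 4.8 29.9 -1.8] turn [-0.0019  0.0008 -0.0008]
```

View pics/c8.png

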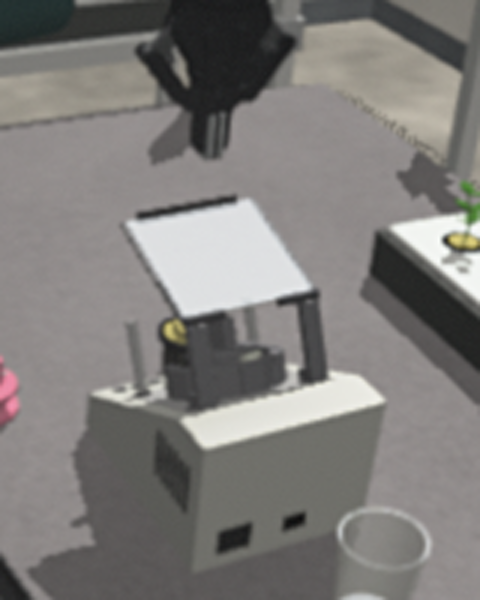

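The guard is falling freely, with its bar at (188,207), and the fingers are clear. I'll wait and retract upwards.

Request:
{"api": "arm_command", "payload": {
  "plan": [
    [[0,0,-0.03],[0,0,0]],
    [[0,0,-0.05],[0,0,0]],
    [[0,0,-0.05],[0,0,0]],
    [[0,-0.04,0],[0,0,0]],
    [[0,-0.03,0],[0,0,0]],
    [[0,0,0],[0,0,0]],
    [[0,0,0],[0,0,0]],
    [[0,0,0],[0,0,0]],
    [[0,0,0],[0,0,0]],
    [[0,0,0],[0,0,0]],
    [[0,0,0],[0,0,0]],
    [[0,0,0],[0,0,0]],
    [[0,0,0],[0,0,0]],
    [[0,0,0],[0,0,0]]
  ]
}}

```text
time: 22.7
ee_pos: [420.4, 173.9, 408.4]
tcp_rot: [0.695, 0.719, -0.001, -0.0]
wrist_force: [-0.6, -0.3, -0.5]
finger_gap: 0.003
```

Run:
```python
from h import *
chk()
s=cap('scene','s9.png');a=cap('top','t9.png')
for nm,c in(('scene',s),('top',a)):
    p=cloud(c).reshape(-1,3);p=p[~np.isnan(p[:,0])];L=(p-seat)@np.array([X,Y,Z]).T
    q=L[(L[:,0]>-50)&(L[:,0]<50)&(abs(L[:,1])<45)&(L[:,2]>57)&(L[:,2]<110)]
    if len(q)>20:
        f=np.linalg.lstsq(np.c_[q[:,:2],np.ones(len(q))],q[:,2],rcond=None)[0];print(nm,len(q),'guard slope rad',f[0].round(3),'height@axis',f[2].round(1))
im=np.zeros((600,800,3),np.uint8)
i=cv2.imread('pics/t9.png')[130:280,170:320];im[:400,:400]=cv2.resize(i,(400,400),interpolation=cv2.INTER_CUBIC)
i=cv2.imread('pics/s9.png')[100:250,325:425];im[:600,400:]=cv2.resize(i,(400,600),interpolation=cv2.INTER_CUBIC)
cv2.imwrite('pics/c9.png',im)
```

```text
t 22.7 local [np.float64(28.8), np.float64(-1.9), np.float64(332.8)] out 301.9 Fxyz [np.float64(-0.7), np.float64(-0.3), np.float64(-0.2)] T [np.float64(-0.01), np.float64(-0.01), np.float64(0.01)] gap 0.003 rot [ 0.473 -0.001  0.002] j6 -1.36
scene 183 guard slope rad -0.001 height@axis 68.9
top 2072 guard slope rad 0.004 height@axis 68.3
```

View pics/c9.png

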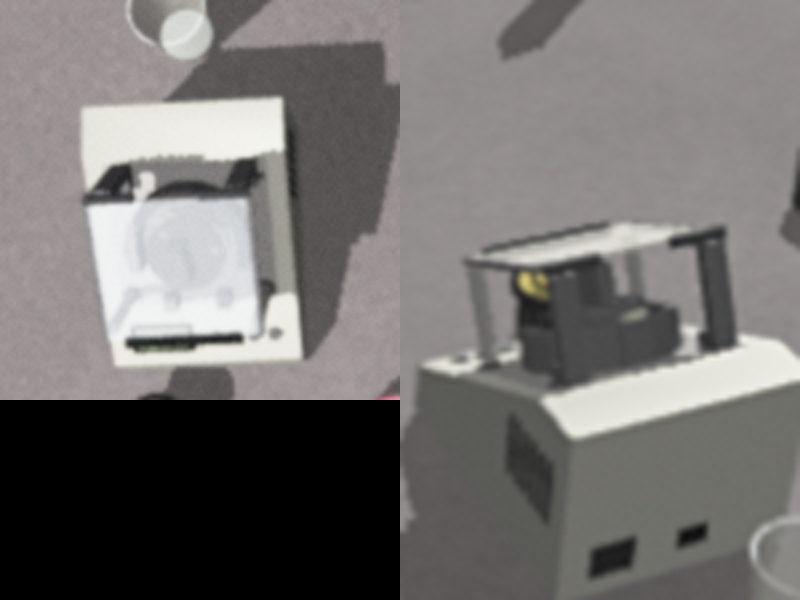

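The guard is shut: its slope relative to the face is 0.00 rad and it lies 68 mm out, resting on the posts with the rotor beneath (left crop, plate at (185,245)). The arm is clear of everything, so I'll hand in.

```bash
python3 -c "
from h import *
print(arm.job_done())"
```

```text
the job is handed in; nothing more can be done
None
```

The three-roller rotor is on the splined shaft and fully home, and the guard is shut over it. I handed the job in at about 23 s.

**Rotor:** I gripped it by the fin and set it against the shaft at 10 N or less. A small rock of about 7–14° meshed the teeth, and it then slid down with no measurable resistance to a firm stop. After release, its top plate measured 29–30 mm out from the seat (29 expected). It was centred to 0.3 mm in the top view.

**Guard:** I drew the bar forward from behind with shut fingers until the guard fell by itself. Both cameras then showed it parallel to the face within 0.004 rad and about 68 mm out. The arm was clear above, with wrist force near zero.

**Checks that disagreed or were less clean:**
- **Bottoming force:** the push at the stop briefly read about 35 N before I backed off. That is more than "gentle", though well under the 120 N wrist limit.
- **Where the teeth touched:** contact came at a nominal 13–15 mm out instead of the stated 18 mm. Part of this is probably seat-height error, since the stop also read 1.2 mm low.
- **Scene camera:** it put the rotor about 4 mm off the shaft, against 0.3 mm from the top camera. It had few points there because it was looking through the guard, so I trusted the top view.
- **Other objects:** I checked them only by eye in the pictures, and they looked unmoved.

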